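# Press the control unit flush into the e-bike frame tube

### The job

Take the oblong block-shaped plug-in unit, the one that fits the pocket in the green frame tube, and press it down into the pocket until its body is fully home, with its shoulder flush with the tube's top face. Leave the round unit and the long narrow unit where they lie.

Things in the scene. Friction and masses are not known exactly. Their poses are not given: they have to be found in the camera images.
- block_unit_center (a point): The unit to fit: plastic, black body 76 mm (x) x 54 mm (y) x 26 mm high, with a raised grey grip block centred on top, 46 mm (x) x 28 mm (y) x 26 mm high, gripped across y. 52 mm tall in all, 0.12 kg, upright and loose on the table. Point: its centre, 26 mm above its underside, level with the flat shoulder round the grip block; z up. A half turn makes no difference.
- pocket_mouth (a point): Centre of the opening in the top face of the green frame tube (fixed, 260 mm along x, 112 along y, face 86 mm above the table; head tube at its +x end, 118 mm out, 20 mm higher), z up. Pocket 88 mm (x) x 66 mm (y): 6 mm spare per side. Its floor is a plate 14 mm down, so the unit stands 12 mm proud; pushed with 10 N (16 if fast) it slides down 12 mm to a stop and stays: the shoulder is then flush.
- round_unit_center (a point): Bystander: black round unit, 74 mm across, body 26 mm high, with the same grip block (46 mm along x) on top, 52 mm tall in all. Point: its centre, 26 mm above its underside. Does not fit the pocket; leave it alone.
- long_unit_center (a point): Bystander: black long narrow unit, body 112 mm (x) x 38 mm (y) x 26 mm high, with the same grip block (46 mm along x) on top, 52 mm tall in all. Point: its centre, 26 mm above its underside. Does not fit the pocket; leave it alone.
Not all that is in view belongs to the job. Leave any pink look-alike of the part that bears block_unit_center alone.

How it is judged:
By the outcome, as a careful person would: the job done as asked, in the order asked, and still so for the second after the job is handed in, with the robot touching nothing.
It also fails if it takes over 45 s, if anything falls off the work surface, if the arm or the gripper's body presses on something with over 40 N, if the wrist force passes 120 N, or if a joint passes its speed limit or range.

### The arm

A 6-joint arm with a two-finger parallel gripper is mounted at the origin on the work surface. World frame = base frame: x ahead of the robot, y to its left, z up, the work surface at z = 0. Lengths are in m, angles in rad, forces in N, time in s.
With the tool pointing down it reaches from about 0.25 to 0.725 m from the base axis. Payload 4 kg.
Tool frame: the origin (TCP) lies midway between the tips of the shut fingers; the grasp point (between the pads) lies pinch_z behind it (pinch_z is the distance from the TCP to the grasp point, in m); z points along the fingers, y is the direction in which the jaws open and shut (so a half turn about z gives the same grasp; the last joint's range is limited). The gripper opens to 85 mm and grips with 20 to 120 N. Pads are 22 mm wide; open, the fingers measure 114 mm over their backs; the gripper's body (76 mm by 85 mm) begins 54 mm behind the grasp point. The pads swing forward as they close: fully open they stand 13 mm farther back than shut.
Start: joints at [-1.163, 0.241, 0.005, 1.335, 0, 1.571], TCP at [0.198, -0.459, 0.231] pointing down, gripper open.
Joint ranges: [-2.72, 2.72], [-1.05, 1.87], [-1.09, 1.28], [-1.99, 2.15], [-1.42, 1.44], [-3.14, 3.14]. Speed limits (rad/s): [2.79, 2.79, 3.14, 3.14, 3.14, 3.14].

### API

Orientations are given as a unit quaternion [x, y, z, w].
In Python, from workcell import * gives the robot as it stands.
- The arm moves only by the tool move_arm, never from a script. Its argument "motion" is a list of rows, each a list of 3 entries, a list of its own where there are three numbers: the finger opening in mm, from 0 to 85.4, then the shift along the tool's x, y, z in units of 50 mm (1.0 is 50 mm), then the turn about the tool's z in units of 6 degrees (1.0 is 6 degrees). In form: [[claw, [dx, dy, dz], roll], ...]. A call has exactly 10 rows; each row is the pose to reach, as a shift and turn from the pose commanded when the call began, along the tool's axes at that moment; what a row does not reach only later rows make up. A row lasts 1/10 s, in which the tool goes at most 50 mm and 8.59 degrees, less where a joint would pass 70% of its speed; a pose out of reach is approached as far as the arm can. A call with a gripper value outside its range is refused whole. The fingers move at their own pace and stop on an object; the grip force is fixed at half the most. Time passes only in rows, so rows that repeat a pose let the fingers close, or fill a call up. It gives the time, the measured TCP pose, the force and the opening at its end, in the units of the state.
- get_obs(): the state, without advancing time (a new reading comes with each control period).
- camera(name): name is "scene" or "top"; returns a dict with "color" (384x512x3 uint8, red, green, blue), "fx", "fy", "cx", "cy" (pixels), "rvec" (rotation vector, rad) and "tvec" (3), from world to camera coordinates, as OpenCV has them. Camera axes: x right, y down, z forward; pixel columns grow to the right and rows downward; lengths in m; the calibration is good to about 2 mm. A picture is of the moment at which its call begins. There is no depth.
- job_done(): hands the job in, once; it reports no verdict.
The state is a dict: "clock": time; "joint_pos": joint angles; "joint_vel": joint speeds; "tau": joint torques, N m; "eef_pos": TCP position; "tool_rot": TCP orientation; "ft_force": force on the tool from outside, world axes, zero at the start; "ft_torque": the same for the moment, N m; "grip_width": finger opening in m.
Only numpy, scipy, OpenCV 4.12 (cv2) and the standard library are available. Lean on these libraries where they do the work, as an engineer would, in place of code of your own. Each camera call takes 0.05 s, during which the arm holds its last target.

## Working session

There is one attempt and no reset: what is moved stays moved. The work goes in short steps, Python scripts to look and compute and a tool call to move; the robot and the scene stay as the last step left them, time stands still between calls to the robot, and variables do not carry over. Pictures are saved under pics/ and viewed, and the job is handed in when it is done.

Besides the shell and the picture viewer there is one more tool, called after ">>>" by a JSON object that holds its "op" and its "data". move_arm: Moves the arm, as the interface text tells. Its arguments: {"type":"object","properties":{"motion":{"type":"array","items":{"type":"array"}}},"required":["motion"]}

```bash
mkdir -p pics
python3 - <<'E'
from workcell import *
import cv2
o=get_obs(); print(o)
for n in("scene","top"):
    c=camera(n); cv2.imwrite(f"pics/{n}0.png",c["color"][:,:,::-1]); print({k:v for k,v in c.items() if k!="color"})
try: print(pinch_z)
except Exception as e: print(e)
E
ls
```

```text
{'clock': 0.0, 'joint_pos': array([-1.16299289e+00,  2.41423632e-01,  3.73664519e-03,  1.33517649e+00,
       -1.37235560e-05,  1.57080627e+00]), 'joint_vel': array([ 0.00202333, -0.00059383,  0.00214491,  0.00034191,  0.00039469,
       -0.00104385]), 'tau': array([ 1.25737912e-03, -3.72321582e+01,  2.52406722e+01,  1.70483440e-02,
        2.83434902e-04, -7.44197024e-06]), 'eef_pos': array([ 0.19804842, -0.45843238,  0.23041236]), 'tool_rot': array([ 9.79284450e-01,  2.02486784e-01, -2.16015003e-04, -1.01077260e-03]), 'ft_force': array([ 0.51045802,  0.27427864, -0.33592273]), 'ft_torque': array([-0.00563832, -0.00996368,  0.01356505]), 'grip_width': 0.08514200248192452}
{'fx': 481.3313914588465, 'fy': 481.3313914588465, 'cx': 257.03294593705954, 'cy': 189.64089390280495, 'rvec': array([ 2.36293679,  0.79750038, -0.27015601]), 'tvec': array([-0.38151344, -0.19093104,  1.25537507])}
{'fx': 376.3600597823357, 'fy': 376.3600597823357, 'cx': 258.4109317493398, 'cy': 191.1576168636973, 'rvec': array([ 2.10557622, -2.14808457,  0.14919821]), 'tvec': array([-0.00116055,  0.51434321,  0.87481097])}
0.0187
pics
```

```bash
python3 -c "
import workcell;print([n for n in dir(workcell) if n[0]!='_'])"
```

```text
['Unreachable', 'camera', 'get_obs', 'job_done', 'pinch_z']
```

View pics/scene0.png

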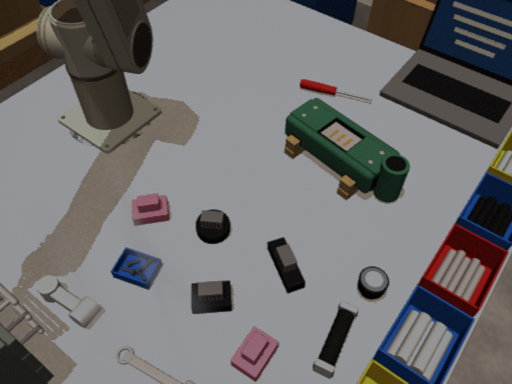

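View pics/top0.png

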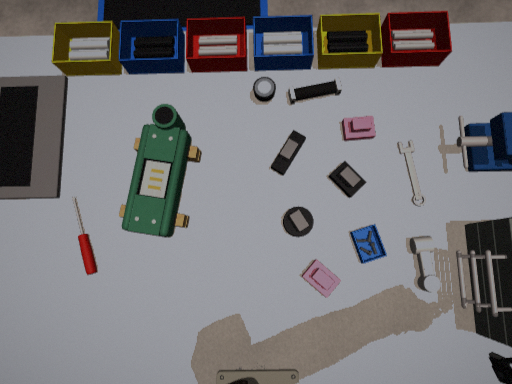

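Run:
```python
import cv2,numpy as np
t=cv2.imread("pics/top0.png"); s=cv2.imread("pics/scene0.png")
a=cv2.resize(t[150:210,315:385],None,fx=8,fy=8,interpolation=cv2.INTER_NEAREST)
cv2.imwrite("pics/c1.png",a[:, :560])
cv2.imwrite("pics/c2.png",cv2.resize(t[95:245,105:215],None,fx=4,fy=4,interpolation=cv2.INTER_CUBIC))
cv2.imwrite("pics/c3.png",cv2.resize(s[265:330,180:250],None,fx=8,fy=8,interpolation=cv2.INTER_NEAREST))
cv2.imwrite("pics/c4.png",cv2.resize(s[90:210,275:415],None,fx=5,fy=5,interpolation=cv2.INTER_CUBIC))
```

```text
(no output)
```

View pics/c1.png

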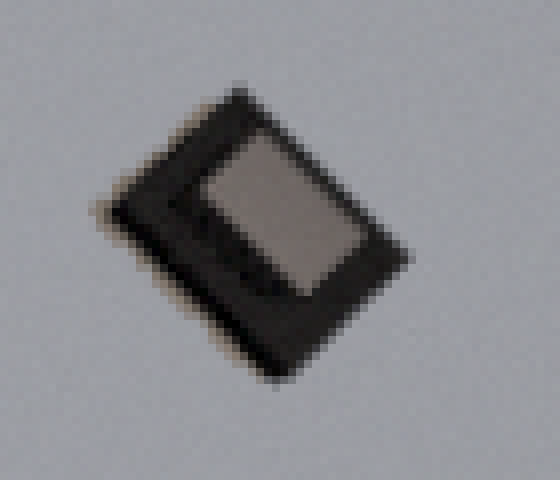

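View pics/c2.png

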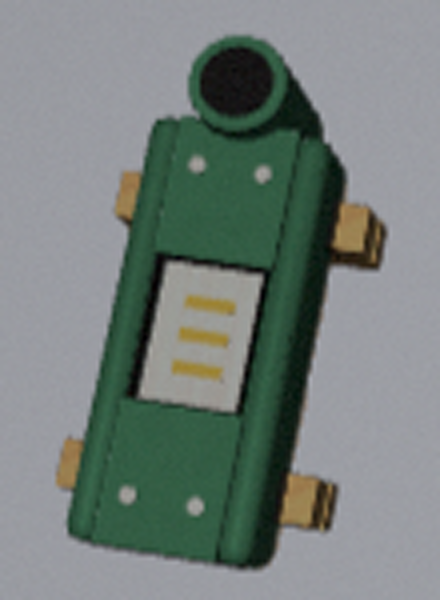

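View pics/c3.png

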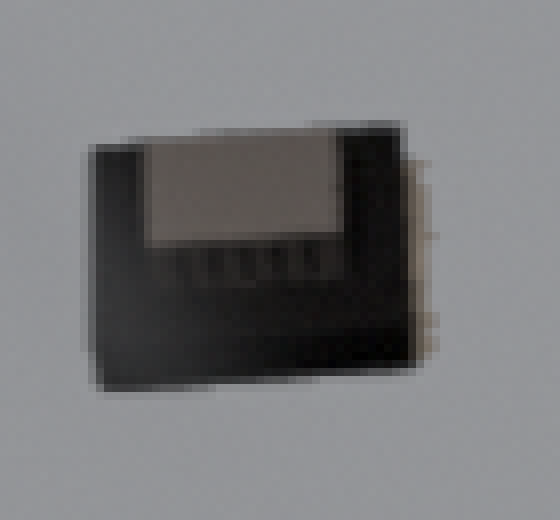

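View pics/c4.png

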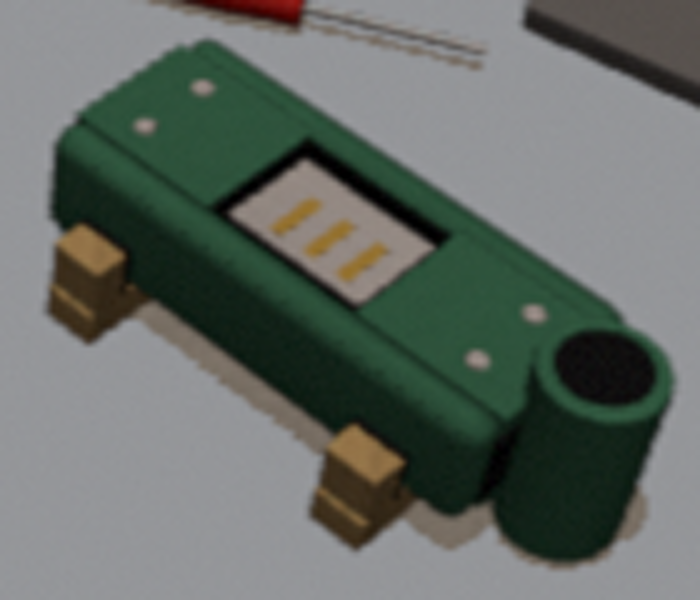

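Candidates in the top picture: black oblong (348,179), black round (298,221), black long narrow (289,152), pink look-alikes (359,127) and (321,278). I choose (348,179): in the crop it is an oblong black body with a grey grip block. The pocket shows at top (156,180), with the head tube at the upper end, (165,115).

```bash
cat > h.py <<'E'
from workcell import *
import cv2,numpy as np
def ray(c,uv,z):
    uv=np.atleast_2d(np.asarray(uv,float)); R=cv2.Rodrigues(c["rvec"])[0]; C=-R.T@c["tvec"]
    d=np.c_[(uv[:,0]-c["cx"])/c["fx"],(uv[:,1]-c["cy"])/c["fy"],np.ones(len(uv))]@R
    return C+d*((z-C[2])/d[:,2])[:,None]
def proj(c,P):
    return cv2.projectPoints(np.asarray(P,float).reshape(-1,3),c["rvec"],c["tvec"],np.array([[c["fx"],0,c["cx"]],[0,c["fy"],c["cy"]],[0,0,1]]),None)[0].reshape(-1,2)
def rect(c,m,z,name):
    # biggest contour of an upscaled mask, cast onto plane z, min-area rect in world mm
    k=max(cv2.findContours(m,cv2.RETR_EXTERNAL,cv2.CHAIN_APPROX_NONE)[0],key=cv2.contourArea)[:,0,:]
    return k
def wrect(c,k,z,name,n=""):
    P=ray(c,k,z)[:,:2]*1000
    (cx,cy),(w,h),a=cv2.minAreaRect(P.astype(np.float32))
    if w<h: w,h=h,w; a+=90
    a=(a+90)%180-90
    print(name,"c %.1f %.1f size %.1f %.1f ang %.1f"%(cx,cy,w,h,a)); return cx,cy,a
def big(img,x0,y0,x1,y1,f=8):
    return cv2.resize(img[y0:y1,x0:x1],None,fx=f,fy=f,interpolation=cv2.INTER_LINEAR)
def cont(m,x0,y0,f=8):
    k=max(cv2.findContours(m.astype(np.uint8)*255,cv2.RETR_EXTERNAL,cv2.CHAIN_APPROX_NONE)[0],key=cv2.contourArea)[:,0,:]
    return (k+.5)/f-.5+[x0,y0]
E
python3 - <<'E'
from h import *
for n,bb,pb in (("top",(320,155,380,205),(125,150,190,212)),("scene",(185,270,245,325),(310,110,375,160))):
    c=camera(n); im=c["color"].astype(np.uint8)
    b=big(im,*bb).astype(int); v=b.max(2)
    print(n,np.percentile(v,[2,10,30,60]))
    dark=v<75 if n=="top" else v<75
    grey=(v>=65)&(v<125)
    # grip: grey inside filled body
    k=cont(v<115+0*v,*bb[:2]); wrect(c,k,0.026,n+" body(mixed)@26")
    body=np.zeros(v.shape,np.uint8); kk=(((k-bb[:2])+.5)*8-.5).round().astype(int)
    cv2.fillPoly(body,[kk.reshape(-1,1,2)],1); body=cv2.erode(body,np.ones((17,17)))
    k=cont((body>0)&(v>68),*bb[:2]); g=wrect(c,k,0.052,n+" grip@52")
    p=big(im,*pb).astype(int)
    notgreen=(p[...,1]-p[...,0]<14)
    plate=p[...,0]>110 
    gm=notgreen.astype(np.uint8); 
    # component containing plate centre
    nl,l=cv2.connectedComponents(gm); ctr=(156,180) if n=="top" else (341,134)
    L=l[(ctr[1]-pb[1])*8,(ctr[0]-pb[0])*8]; 
    k=cont(l==L,*pb[:2]); wrect(c,k,0.086,n+" pocket@86")
    cv2.imwrite(f"pics/m_{n}.png",(l==L).astype(np.uint8)*255)
E
```

```text
top [ 17.  31. 159. 163.]
top body(mixed)@26 c 542.8 -229.6 size 78.7 61.7 ang 42.3
top grip@52 c 544.5 -232.9 size 45.4 27.1 ang 42.1
top pocket@86 c 543.9 231.4 size 88.0 69.5 ang -10.1
scene [ 13.  25.  90. 152.]
scene body(mixed)@26 c 549.7 -236.4 size 79.0 65.9 ang 42.1
scene grip@52 c 545.8 -234.3 size 44.6 25.7 ang 42.8
scene pocket@86 c 544.8 228.4 size 88.0 69.4 ang -10.3
```

```bash
cat >> h.py <<'E'
from scipy.spatial.transform import Rotation as Ro
def plan(p0,yaw0,p1,yaw1):
    # tool-down frames: x=(cos,sin,0), y=(sin,-cos,0), z=down ; mm, deg
    a=np.radians(yaw0); R=np.array([[np.cos(a),np.sin(a),0],[np.sin(a),-np.cos(a),0],[0,0,-1]])
    return (R.T@(np.array(p1)-p0)/50).round(3), round(-(yaw1-yaw0)/6,3)
def st():
    o=get_obs(); R=Ro.from_quat(o["tool_rot"]).as_matrix()
    y=np.degrees(np.arctan2(R[1,0],R[0,0])); print("t %.2f"%o["clock"],(o["eef_pos"]*1000).round(1),"yaw %.2f tilt %.2f"%(y,np.degrees(np.arccos(-R[2,2]))),"q",np.degrees(o["joint_pos"]).round(1),"F",o["ft_force"].round(1),"w %.1f"%(o["grip_width"]*1000)); return o["eef_pos"]*1000,y
E
python3 - <<'E'
from h import *
p,y=st()
print(plan([198,-459,231],23.37,[545,-233.5,150],42.3))
# screws check
for n,b in(("top",(125,115,190,232)),("scene",(285,95,400,170))):
    c=camera(n); im=big(c["color"],*b).astype(int)
    m=((im.min(2)>95)).astype(np.uint8); nl,l,s,ce=cv2.connectedComponentsWithStats(m)
    pts=[(ce[i]+.5)/8-.5+b[:2] for i in range(1,nl) if 150<s[i,4]<2500]
    for q in pts: print(n,q.round(1),(ray(c,q,.086)[0,:2]*1000).round(1))
E
```

```text
t 0.20 [ 198.1 -458.6  230.7] yaw 23.36 tilt 0.08 q [-66.6  13.8   0.2  76.5  -0.   90. ] F [-0.1 -0.1 -0.2] w 85.3
(array([ 8.16 , -1.387,  1.62 ]), -3.155)
top [153.8 135.6] [646.9 235.2]
top [170.2 138. ] [639.9 195.5]
top [136.4 218.3] [449.8 270.3]
top [153.3 221.1] [442.5 230.7]
top [126.6 230.9] [421.2 291.9]
scene [315.1 107. ] [448.5 269.8]
scene [303.5 114.6] [441.4 230.6]
scene [285.3 138. ] [451.4 141.5]
scene [381.4 152.2] [645.4 235.2]
scene [370.2 161.4] [638.9 195.9]
```

>>> {"op": "move_arm", "data": {"motion": [[85,[0.8,-0.14,0],-0.3],[85,[1.8,-0.3,0],-0.8],[85,[2.8,-0.48,0],-1.2],[85,[3.8,-0.65,0.3],-1.6],[85,[4.8,-0.82,0.6],-2.0],[85,[5.8,-0.99,0.9],-2.4],[85,[6.8,-1.16,1.2],-2.8],[85,[7.6,-1.29,1.5],-3.155],[85,[8.16,-1.387,1.62],-3.155],[85,[8.16,-1.387,1.62],-3.155]]}}

```text
clock: 1.3
eef_pos: [0.5478, -0.2301, 0.1479]
tool_rot: [0.932, 0.363, -0.0, -0.001]
ft_force: [-0.5, -0.4, -0.3]
grip_width: 0.0849
```

Run:
```python
from h import *
p,y=st()
c=camera("scene"); cv2.imwrite("pics/s1.png",c["color"][:,:,::-1])
print(plan([545,-233.5,150],42.3,[545,-233.5,28],42.3))
```

```text
t 1.30 [ 547.8 -230.1  147.9] yaw 42.63 tilt 0.14 q [-2.280e+01  2.710e+01  7.000e+00  7.000e+01  1.000e-01  1.146e+02] F [-0.5 -0.4 -0.3] w 84.9
(array([0.  , 0.  , 2.44]), -0.0)
```

View pics/s1.png

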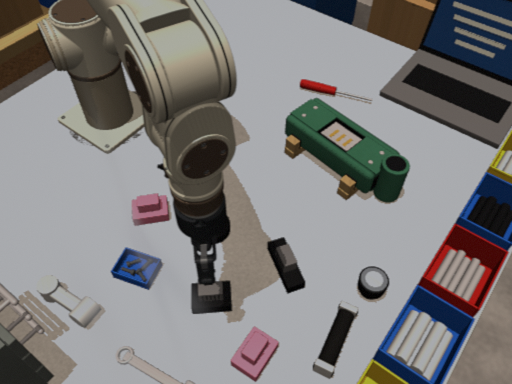

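The gripper is over the chosen unit, which is at (211,296) in the scene picture. The half turn is free, so I'll carry it turning +127.5° to stay inside joint 6's range.

>>> {"op": "move_arm", "data": {"motion": [[85,[0,0,0],0],[85,[0,0,0.4],0],[85,[0,0,0.8],0],[85,[0,0,1.2],0],[85,[0,0,1.6],0],[85,[0,0,2.0],0],[85,[0,0,2.2],0],[85,[0,0,2.34],0],[85,[0,0,2.44],0],[85,[0,0,2.44],0]]}}

```text
clock: 2.35
eef_pos: [0.5452, -0.2339, 0.0284]
tool_rot: [0.933, 0.361, 0.0, 0.0]
ft_force: [-0.3, -1.0, 0.2]
grip_width: 0.0852
```

Run:
```python
from h import *
st()
```

```text
t 2.35 [ 545.2 -233.9   28.4] yaw 42.26 tilt 0.01 q [-23.2  33.1  -2.3  54.6  -0.  114.5] F [-0.3 -1.   0.2] w 85.2
```

>>> {"op": "move_arm", "data": {"motion": [[20,[0,0,0],0],[20,[0,0,0],0],[20,[0,0,0],0],[20,[0,0,0],0],[20,[0,0,0],0],[20,[0,0,0],0],[20,[0,0,0],0],[20,[0,0,0],0],[20,[0,0,0],0],[20,[0,0,0],0]]}}

```text
clock: 3.35
eef_pos: [0.5459, -0.2337, 0.0289]
tool_rot: [0.933, 0.361, 0.001, 0.0]
ft_force: [0.7, 0.3, 4.5]
grip_width: 0.0267
```

Run:
```python
from h import *
st()
c=camera("scene"); cv2.imwrite("pics/s2.png",cv2.resize(c["color"][200:340,140:320,::-1],None,fx=4,fy=4))
```

```text
t 3.35 [ 545.9 -233.7   28.9] yaw 42.30 tilt 0.08 q [-23.2  33.1  -2.3  54.5   0.  114.5] F [0.7 0.3 4.5] w 26.7
```

View pics/s2.png

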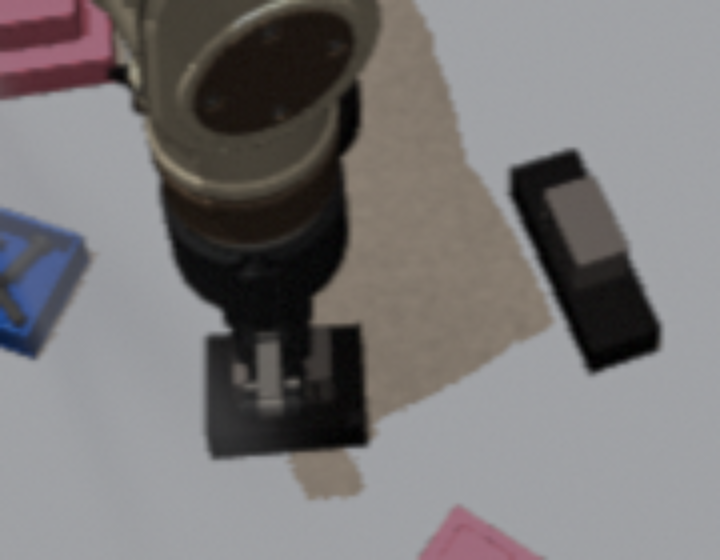

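The fingers hold the grip block of the right unit, 26.7 mm apart (28 nominal). Next, lift.

>>> {"op": "move_arm", "data": {"motion": [[20,[0,0,-0.1],0],[20,[0,0,-0.4],0],[20,[0,0,-0.8],0],[20,[0,0,-1.3],0],[20,[0,0,-1.8],0],[20,[0,0,-2.3],0],[20,[0,0,-2.7],0],[20,[0,0,-3.0],0],[20,[0,0,-3.2],0],[20,[0,0,-3.2],0]]}}

```text
clock: 4.4
eef_pos: [0.5457, -0.2337, 0.1892]
tool_rot: [0.933, 0.361, 0.0, 0.0]
ft_force: [0.3, 0.3, -1.4]
grip_width: 0.0269
```

Run:
```python
from h import *
st()
print(plan([545,-233.5,188],42.3,[544.3,231.5,188],42.3+127.5))
c=camera("scene"); cv2.imwrite("pics/s3.png",c["color"][:,:,::-1])
```

```text
t 4.40 [ 545.7 -233.7  189.2] yaw 42.29 tilt 0.08 q [-23.2  25.5  10.8  75.2  -0.  114.5] F [ 0.3  0.3 -1.4] w 26.9
(array([ 6.249, -6.888,  0.   ]), -21.25)
```

View pics/s3.png

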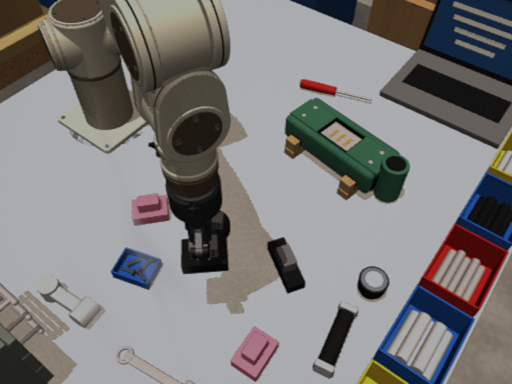

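The unit is lifted level. Now half the travel.

>>> {"op": "move_arm", "data": {"motion": [[20,[0.15,-0.17,0],-0.5],[20,[0.5,-0.55,0],-1.5],[20,[0.9,-0.99,0],-2.7],[20,[1.3,-1.43,0],-4.0],[20,[1.7,-1.87,0],-5.3],[20,[2.1,-2.31,0],-6.6],[20,[2.5,-2.76,0],-7.9],[20,[2.8,-3.09,0],-9.0],[20,[3.0,-3.31,0],-10.0],[20,[3.0,-3.31,0],-10.0]]}}

```text
clock: 5.45
eef_pos: [0.5438, -0.0083, 0.1867]
tool_rot: [0.626, 0.78, -0.001, -0.001]
ft_force: [-0.3, -0.8, -1.3]
grip_width: 0.0269
```

Run:
```python
from h import *
st()
a=np.radians(42.3); p=np.array([545,-233.5,188])+50*(3.0*np.array([np.cos(a),np.sin(a),0])-3.31*np.array([np.sin(a),-np.cos(a),0]))
print(p,plan(p,102.3,[544.3,231.5,188],169.8))
```

```text
t 5.45 [543.8  -8.3 186.7] yaw 102.48 tilt 0.19 q [-0.9 20.2  2.4 72.4  0.  76.6] F [-0.3 -0.8 -1.3] w 26.9
[544.56109326 -10.13917675 188.        ] (array([4.723, 1.024, 0.   ]), -11.25)
```

>>> {"op": "move_arm", "data": {"motion": [[20,[0.2,0.04,0],-0.5],[20,[0.7,0.15,0],-1.7],[20,[1.3,0.28,0],-3.1],[20,[2.0,0.43,0],-4.5],[20,[2.7,0.59,0],-5.9],[20,[3.4,0.74,0],-7.3],[20,[4.0,0.87,0],-8.7],[20,[4.5,0.98,0],-10.1],[20,[4.723,1.024,0],-11.25],[20,[4.723,1.024,0],-11.25]]}}

```text
clock: 6.45
eef_pos: [0.5442, 0.2321, 0.1869]
tool_rot: [0.089, 0.996, -0.001, -0.001]
ft_force: [-0.4, -1.2, -0.9]
grip_width: 0.0271
```

Run:
```python
from h import *
st()
for n,b in(("scene",(260,20,430,220)),("top",(100,90,260,250))):
    c=camera(n); cv2.imwrite(f"pics/{n}4.png",cv2.resize(c["color"][b[1]:b[3],b[0]:b[2],::-1],None,fx=3,fy=3))
```

```text
t 6.45 [544.2 232.1 186.9] yaw 169.79 tilt 0.12 q [23.1 25.5 10.4 75.  -0.  33.3] F [-0.4 -1.2 -0.9] w 27.1
```

View pics/scene4.png

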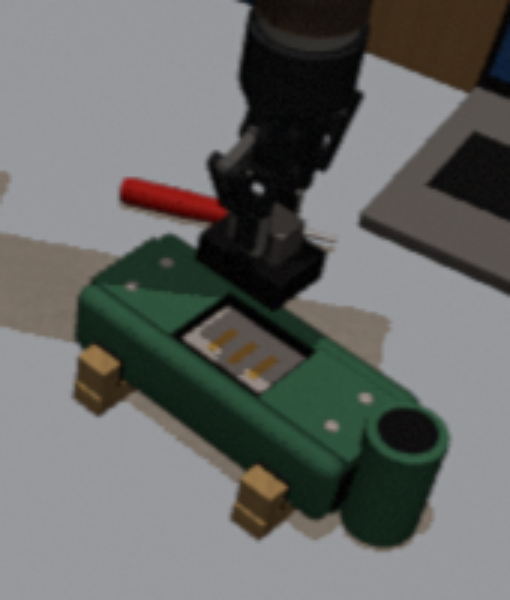

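View pics/top4.png

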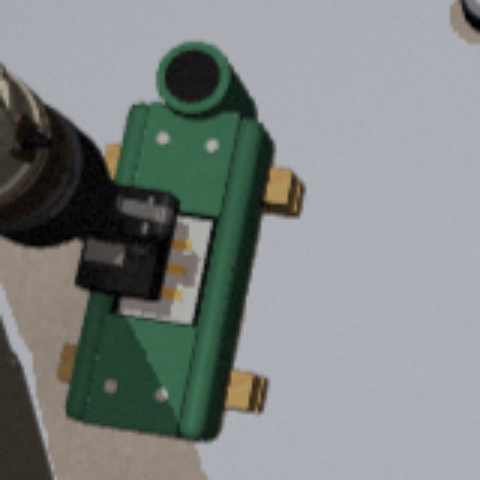

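Unit held level and aligned with the tube, above the pocket. I'll go down to just above the mouth and look.

>>> {"op": "move_arm", "data": {"motion": [[20,[0,0,0.1],0],[20,[0,0,0.3],0],[20,[0,0,0.55],0],[20,[0,0,0.8],0],[20,[0,0,1.0],0],[20,[0,0,1.15],0],[20,[0,0,1.28],0],[20,[0,0,1.34],0],[20,[0,0,1.34],0],[20,[0,0,1.34],0]]}}

```text
clock: 7.55
eef_pos: [0.5449, 0.2317, 0.1217]
tool_rot: [0.089, 0.996, 0.0, 0.0]
ft_force: [0.8, 0.6, -1.3]
grip_width: 0.0268
```

Run:
```python
from h import *
st()
for n,b in(("scene",(290,80,400,190)),("top",(110,120,210,220))):
    c=camera(n); cv2.imwrite(f"pics/{n}5.png",cv2.resize(c["color"][b[1]:b[3],b[0]:b[2],::-1],None,fx=5,fy=5,interpolation=cv2.INTER_CUBIC))
    # expected corners at TCP centre
    a=np.radians(-10.2); ex=np.array([np.cos(a),np.sin(a),0]); ey=np.array([-np.sin(a),np.cos(a),0])
    for nm,ctr,L,W in(("body top@119",[.5443,.2317,.1185],38,27),("body bot",[.5443,.2317,.0925],38,27),("mouth",[.5443,.2315,.086],44,33)):
        P=[np.array(ctr)+ex*i*L/1e3+ey*j*W/1e3 for i,j in((1,1),(1,-1),(-1,-1),(-1,1))]
        print(n,nm,((proj(c,P)-b[:2]+.5)*5-.5).round(0).tolist())
```

```text
t 7.55 [544.9 231.7 121.7] yaw 169.80 tilt 0.04 q [23.  27.8  4.1 66.2  0.  33.2] F [ 0.8  0.6 -1.3] w 26.8
scene body top@119 [[374.0, 232.0], [294.0, 291.0], [165.0, 201.0], [245.0, 146.0]]
scene body bot [[363.0, 274.0], [285.0, 332.0], [158.0, 243.0], [237.0, 188.0]]
scene mouth [[379.0, 285.0], [284.0, 357.0], [138.0, 252.0], [234.0, 186.0]]
top body top@119 [[160.0, 187.0], [276.0, 204.0], [242.0, 368.0], [125.0, 349.0]]
top body bot [[179.0, 201.0], [291.0, 218.0], [259.0, 376.0], [145.0, 358.0]]
top mouth [[174.0, 190.0], [310.0, 211.0], [273.0, 393.0], [135.0, 371.0]]
```

View pics/scene5.png

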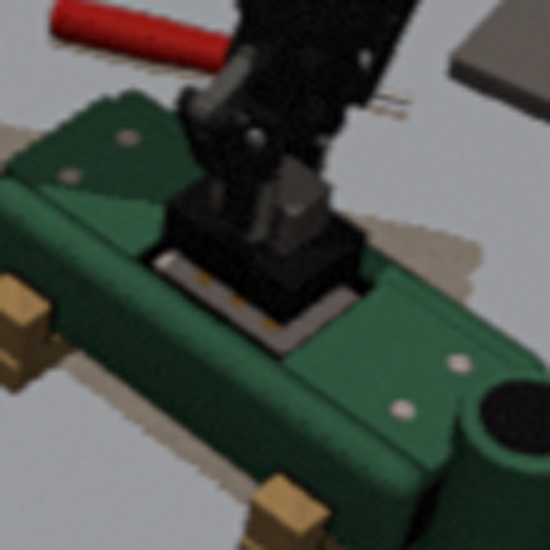

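View pics/top5.png

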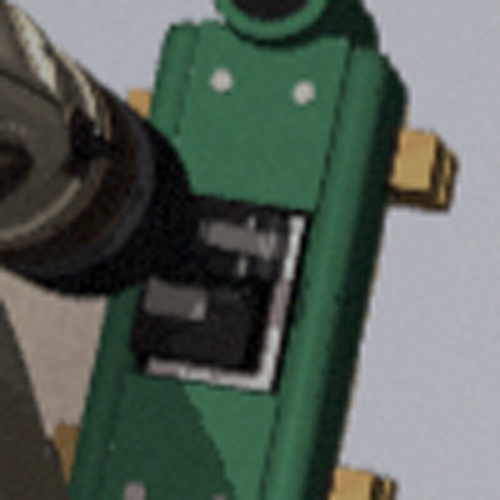

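Run:
```python
from h import *
for n,b in(("scene",(315,105,375,160)),("top",(130,150,180,205))):
    c=camera(n); f=10
    im=cv2.resize(c["color"][b[1]:b[3],b[0]:b[2],::-1],None,fx=f,fy=f,interpolation=cv2.INTER_CUBIC)
    im=(255*(im/255.)**.5).astype(np.uint8)
    a=np.radians(-10.2); ex=np.array([np.cos(a),np.sin(a),0]); ey=np.array([-np.sin(a),np.cos(a),0])
    for col,ctr,L,W in(((0,255,255),[.5449,.2317,.0932],38,27),((255,0,255),[.5443,.2315,.086],44,33)):
        P=[np.array(ctr)+ex*i*L/1e3+ey*j*W/1e3 for i,j in((1,1),(1,-1),(-1,-1),(-1,1))]
        q=((proj(c,P)-b[:2]+.5)*f-.5).round().astype(int); cv2.polylines(im,[q.reshape(-1,1,2)],True,col,1)
    cv2.imwrite(f"pics/{n}6.png",im)
```

```text
(no output)
```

View pics/scene6.png

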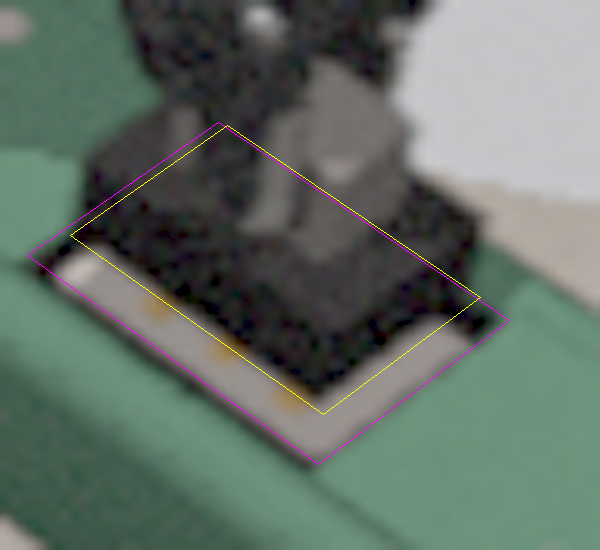

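View pics/top6.png

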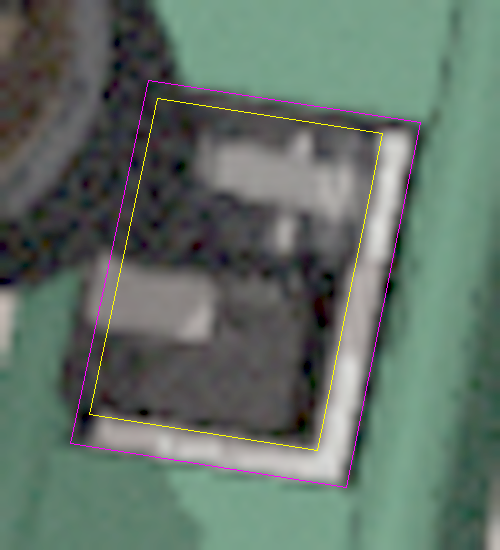

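The mouth outline fits in both views. The body lies within 3 mm of its predicted outline (the spare is 6 mm), so I'll nudge 1 mm and lower it into the pocket.

>>> {"op": "move_arm", "data": {"motion": [[20,[0,-0.02,0.0],0],[20,[0,-0.02,0.08],0],[20,[0,-0.02,0.16],0],[20,[0,-0.02,0.22],0],[20,[0,-0.02,0.26],0],[20,[0,-0.02,0.3],0],[20,[0,-0.02,0.34],0],[20,[0,-0.02,0.38],0],[20,[0,-0.02,0.4],0],[20,[0,-0.02,0.4],0]]}}

```text
clock: 8.75
eef_pos: [0.5444, 0.2304, 0.1011]
tool_rot: [0.089, 0.996, -0.0, -0.0]
ft_force: [-0.1, 0.6, -1.4]
grip_width: 0.0273
```

Run:
```python
from h import *
st()
for n,b in(("scene",(315,95,375,150)),):
    c=camera(n); cv2.imwrite(f"pics/{n}7.png",(255*(cv2.resize(c["color"][b[1]:b[3],b[0]:b[2],::-1],None,fx=10,fy=10,interpolation=cv2.INTER_LINEAR)/255.)**.5).astype(np.uint8))
```

```text
t 8.75 [544.4 230.4 101.1] yaw 169.79 tilt 0.02 q [22.9 28.7  2.3 63.6  0.  33.1] F [-0.1  0.6 -1.4] w 27.3
```

View pics/scene7.png

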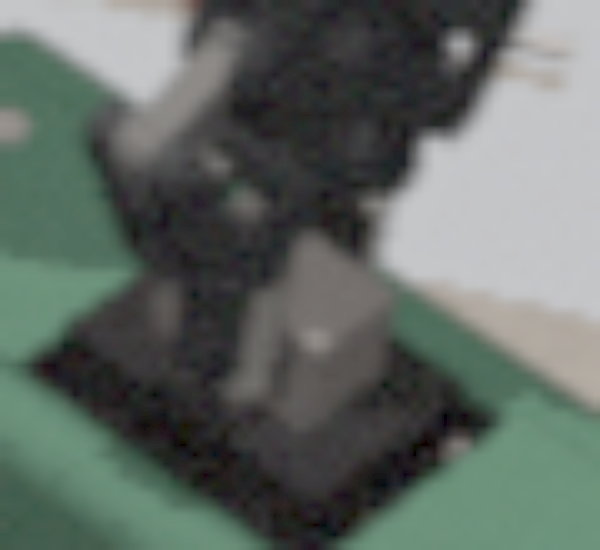

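The unit is inside the mouth with a gap all round and no contact force. Now a slow press, about 12 mm.

>>> {"op": "move_arm", "data": {"motion": [[20,[0,0,0.03],0],[20,[0,0,0.06],0],[20,[0,0,0.09],0],[20,[0,0,0.12],0],[20,[0,0,0.15],0],[20,[0,0,0.18],0],[20,[0,0,0.2],0],[20,[0,0,0.22],0],[20,[0,0,0.24],0],[20,[0,0,0.24],0]]}}

```text
clock: 9.8
eef_pos: [0.5447, 0.2306, 0.0912]
tool_rot: [0.089, 0.996, 0.0, 0.001]
ft_force: [-3.0, -1.0, 7.2]
grip_width: 0.0269
```

Run:
```python
from h import *
st()
```

```text
t 9.80 [544.7 230.6  91.2] yaw 169.80 tilt 0.10 q [22.9 29.2  1.5 62.2 -0.  33.1] F [-3.  -1.   7.2] w 26.9
```

>>> {"op": "move_arm", "data": {"motion": [[20,[0,0,0.02],0],[20,[0,0,0.03],0],[20,[0,0,0.04],0],[20,[0,0,0.05],0],[20,[0,0,0.06],0],[20,[0,0,0.07],0],[20,[0,0,0.08],0],[20,[0,0,0.09],0],[20,[0,0,0.1],0],[20,[0,0,0.1],0]]}}

```text
clock: 10.8
eef_pos: [0.5448, 0.2306, 0.0888]
tool_rot: [0.089, 0.996, 0.001, 0.001]
ft_force: [-6.8, -3.1, 20.0]
grip_width: 0.0268
```

Run:
```python
from h import *
st()
for n,b in(("scene",(315,95,375,150)),):
    c=camera(n); cv2.imwrite(f"pics/{n}8.png",(255*(cv2.resize(c["color"][b[1]:b[3],b[0]:b[2],::-1],None,fx=10,fy=10,interpolation=cv2.INTER_LINEAR)/255.)**.5).astype(np.uint8))
```

```text
t 10.80 [544.8 230.6  88.8] yaw 169.80 tilt 0.19 q [22.9 29.3  1.2 61.7 -0.  33.1] F [-6.8 -3.1 20. ] w 26.8
```

View pics/scene8.png

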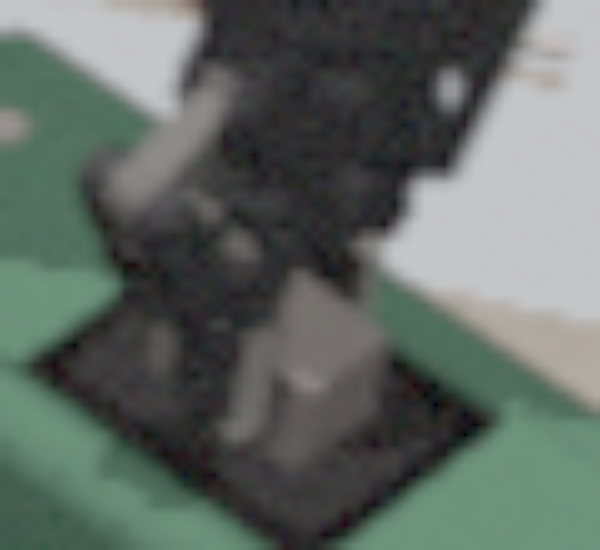

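>>> {"op": "move_arm", "data": {"motion": [[20,[0,0,0.01],0],[20,[0,0,0.02],0],[20,[0,0,0.03],0],[20,[0,0,0.03],0],[20,[0,0,0.03],0],[20,[0,0,0.03],0],[20,[0,0,0.03],0],[20,[0,0,0.03],0],[20,[0,0,0.03],0],[20,[0,0,0.03],0]]}}

```text
clock: 11.85
eef_pos: [0.5449, 0.2306, 0.0887]
tool_rot: [0.089, 0.996, 0.001, 0.002]
ft_force: [-9.5, -3.6, 26.5]
grip_width: 0.0266
```

It is at the stop: z didn't move while the force rose to 26 N. Next I unload, then open.

>>> {"op": "move_arm", "data": {"motion": [[20,[0,0,-0.04],0],[20,[0,0,-0.08],0],[20,[0,0,-0.11],0],[20,[0,0,-0.11],0],[85,[0,0,-0.11],0],[85,[0,0,-0.11],0],[85,[0,0,-0.11],0],[85,[0,0,-0.11],0],[85,[0,0,-0.11],0],[85,[0,0,-0.11],0]]}}

```text
clock: 12.85
eef_pos: [0.5445, 0.2305, 0.0882]
tool_rot: [0.089, 0.996, -0.0, -0.0]
ft_force: [-0.4, -0.0, -0.5]
grip_width: 0.0854
```

>>> {"op": "move_arm", "data": {"motion": [[85,[0,0,0],0],[85,[0,0,-0.2],0],[85,[0,0,-0.5],0],[85,[0,0,-1.0],0],[85,[0,0,-1.6],0],[85,[0,0,-2.3],0],[85,[0,0,-2.9],0],[85,[0,0,-3.3],0],[85,[0,0,-3.5],0],[85,[0,0,-3.5],0]]}}

```text
clock: 13.85
eef_pos: [0.5452, 0.2308, 0.2653]
tool_rot: [0.089, 0.996, 0.001, 0.002]
ft_force: [0.6, -0.4, 0.3]
grip_width: 0.0851
```

Run:
```python
from h import *
st()
for n,b in(("scene",(275,60,415,210)),("top",(100,90,230,240))):
    c=camera(n); cv2.imwrite(f"pics/{n}9.png",cv2.resize(c["color"][b[1]:b[3],b[0]:b[2],::-1],None,fx=4,fy=4,interpolation=cv2.INTER_CUBIC))
```

```text
t 13.85 [545.2 230.8 265.3] yaw 169.80 tilt 0.22 q [22.9 23.9 19.5 85.5 -0.  33.1] F [ 0.6 -0.4  0.3] w 85.1
```

View pics/scene9.png

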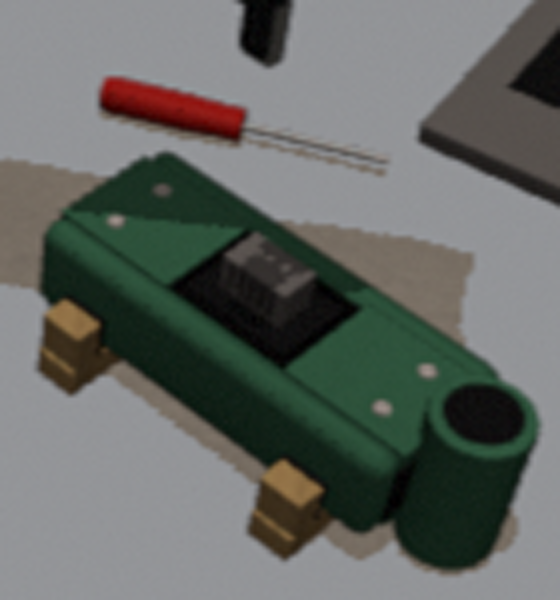

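View pics/top9.png

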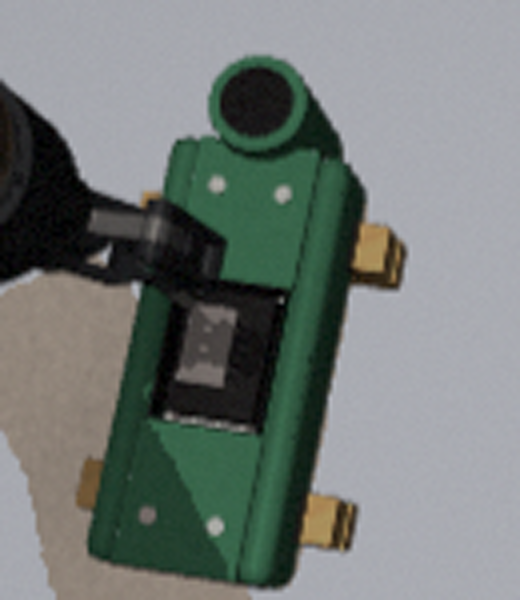

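Run:
```python
from h import *
ct=camera("top"); cs=camera("scene")
def M(c): 
    K=np.array([[c["fx"],0,c["cx"]],[0,c["fy"],c["cy"]],[0,0,1]]); return K@np.c_[cv2.Rodrigues(c["rvec"])[0],c["tvec"]]
for a,b in (((207.5,345),(269,262)),((190,303),(257,232)),((240,310),(316,268)),((225,388),(280,295)),((175,380),(222,250))):
  pass
T=np.array([(207.5,345),(190,303),(240,310),(225,388),(175,380)])/4.+[100-.4,90-.4]
# scene order: +x+y, +x-y, -x-y, -x+y
S=np.array([(269,262),(316,268),(280,295),(222,250),(257,232)])/4.+[275-.4,60-.4]
X=cv2.triangulatePoints(M(ct),M(cs),T.T,S.T); print((X[:3]/X[3]).T.round(4)*1000)
cv2.imwrite("pics/all.png",cs["color"][:,:,::-1])
# predicted grip-top corners for home (z=112) vs proud (z=124), in scene crop px
a=np.radians(-10.2); ex=np.array([np.cos(a),np.sin(a),0]); ey=np.array([-np.sin(a),np.cos(a),0])
for z in(.112,.124):
    P=[np.array([.5448,.2306,z])+ex*i*.023+ey*j*.014 for i,j in((1,1),(1,-1),(-1,-1),(-1,1))]
    print(z,((proj(cs,P)-[274.6,59.6])*4).round(0).tolist())
st()
```

```text
[[543.  229.5 112.7]
 [567.1 239.5 114.7]
 [562.  210.4 113.7]
 [518.  218.5 115.5]
 [523.8 248.5 110.3]]
0.112 [[321.0, 273.0], [288.0, 297.0], [226.0, 254.0], [259.0, 230.0]]
0.124 [[324.0, 257.0], [291.0, 281.0], [228.0, 238.0], [261.0, 215.0]]
t 14.05 [543.7 230.2 261.6] yaw 169.80 tilt 0.18 q [22.9 24.  19.3 85.4 -0.  33.1] F [-0.1  0.5 -0.6] w 85.0
```

View pics/all.png

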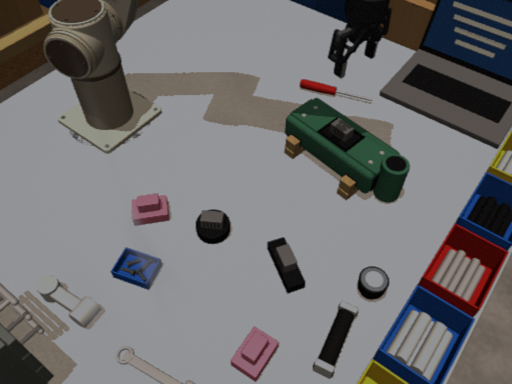

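The grip top triangulates to 112.7 mm; 112 means home and 124 would be 12 mm proud. The round unit (213,225), long unit (286,264) and pink pieces haven't moved. Handing in.

Run:
```python
from h import *
print(job_done())
```

```text
the job is handed in; nothing more can be done
None
```

I picked up the black oblong unit by its grip block and lowered it into the pocket of the green tube. I then pressed it slowly to its stop, let go, moved the gripper clear and handed the job in at about 14 s.

**Last checks**
- **Seating:** the tool height held at 88.7 mm while the push rose from 20 to 26 N. After release, the grip block's top centre came out at 112.7 mm from the two cameras, against 112 mm for flush and 124 mm for standing proud. Its corners read 110–116 mm, which is pixel-reading noise.
- **Bystanders:** the round unit, the long unit and both pink pieces have not moved in the final picture.
- **Disagreement:** before insertion, the scene camera showed the held unit about 3 mm off its predicted outline, while the top camera showed it matching. I nudged it 1 mm and it went in without touching the sides.

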